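Push the strainer disc out of its ring and lay it in the parts tray

TASK

Take the smaller of the two strainer rings, with its loose disc inside, and lower it over the slim push-out post until the ring rests on the post's foot, so that the post pushes the disc up and out of the ring from below. Then take the disc off the top of the post from above and lower it into the white parts tray, lying flat; do not drop it in. Leave the ring resting around the post.

Things in the scene. Friction and masses are not known exactly. Their poses are not given: they have to be found in the camera images.
- strainer_ring: The smaller of two plain steel strainer rings: outer diameter 58 mm, height 24 mm, 0.12 kg, standing on the bench. Bore 49 mm wide, with an inward lip at the bottom, 4.5 mm thick, its opening 40 mm wide. The other ring (84 mm across, with its own disc, not listed) is a bystander. Origin: centre of the underside; z is its axis, up.
- strainer_disc: Round perforated brass disc, diameter 46 mm, thickness 8 mm, about 0.07 kg, lying loose on the lip in the smaller ring, its top 11.5 mm below the ring's rim. It comes out upward only. Origin: centre of its underside; z is its axis, up.
- push_post: Slim steel push-out post fixed to the bench: flat-topped cylinder 24 mm in diameter on a round foot 80 mm in diameter, 6 mm thick; the post top is 46 mm above the bench. The ring passes down around it (8 mm play all round) to rest on the foot. A wide post of equal height (54 mm diameter, not listed), too thick for this ring, is a bystander. Origin: centre of the foot's underside; z up the axis.
- parts_tray: White plastic open tray fixed to the bench, 170 mm (its x) by 140 mm (its y), 16 mm high, walls and floor 4 mm thick. Origin: centre of its underside, on the bench; z up.
Mind the look-alikes: they are no part of the job. Leave any blue or turquoise look-alike of the strainer_disc alone.

How it is judged:
On the way, in this order (a step that is already met when the one before it is completed fails the run):
1. the ring is down around the slim post on its foot and the disc stands pushed out above it on the post top (horizontal distance between strainer_ring and push_post below 0.015 m and z of strainer_ring in the frame of push_post below 0.012 m and angle between each of strainer_ring, strainer_disc's own z axis and vertical below 0.17 rad and z of strainer_disc in the frame of push_post between 0.04 and 0.055 m and horizontal distance between strainer_disc and push_post below 0.018 m), for 0.2 s.
2. the disc is in the tray within 20 mm of its floor while still held by the fingers (x of strainer_disc in the frame of parts_tray between -0.06 and 0.06 m and y of strainer_disc in the frame of parts_tray between -0.045 and 0.045 m and z of strainer_disc in the frame of parts_tray below 0.024 m and contact force between the fingers and strainer_disc above 0.5 N), for 0.04 s.
At the end, for the whole second after the job is handed in: The disc lies flat (10 degrees) and at rest on the tray floor, centre within 60 mm (tray x) and 45 mm (tray y) of the tray centre, underside under 12 mm up; the ring rests level (10 degrees) around the slim post, within 15 mm of its axis, underside under 12 mm up (x of strainer_disc in the frame of parts_tray between -0.06 and 0.06 m and y of strainer_disc in the frame of parts_tray between -0.045 and 0.045 m and z of strainer_disc in the frame of parts_tray below 0.012 m and horizontal distance between strainer_ring and push_post below 0.015 m and z of strainer_ring in the frame of push_post below 0.012 m and angle between each of strainer_ring, strainer_disc's own z axis and vertical below 0.17 rad and linear speed of each of strainer_disc, strainer_ring below 0.02 m/s); the robot touches nothing.
It also fails if it takes over 51 s, if anything falls off the work surface, if the arm or the gripper's body presses on something with over 40 N, if the wrist force passes 120 N, or if a joint passes its speed limit or range.

ROBOT

A 6-joint arm with a two-finger parallel gripper is mounted at the origin on the work surface. World frame = base frame: x ahead of the robot, y to its left, z up, the work surface at z = 0. Lengths are in m, angles in rad, forces in N, time in s.
With the tool pointing down it reaches from about 0.375 to 0.975 m from the base axis. Payload 3.8 kg.
Tool frame: the origin (TCP) lies where the fingers leave the gripper's body, on its centre line; the fingertips stand 73 mm ahead of it and the grasp point (between the pads) lies 54 mm ahead of it; z points along the fingers, y is the line along which they close (so a half turn about z gives the same grasp; the last joint's range is limited). The gripper opens to 85 mm and grips with 20 to 120 N. Pads are 22 mm wide; open, the fingers measure 114 mm over their backs; the gripper's body (76 mm by 85 mm) begins 54 mm behind the grasp point. The pads swing forward as they close: fully open they stand 13 mm farther back than shut.
Start: joints at [-1.146, 0.264, 1.604, -0, 1.274, -0.037], TCP at [0.301, -0.604, 0.304] pointing down, gripper open.
Joint ranges: [-2.63, 2.63], [-0.94, 2.18], [0.31, 2.57], [-1.31, 4.45], [0, 2.66], [-2.55, 2.55]. Speed limits (rad/s): [2.57, 2.57, 3.14, 3.14, 3.14, 3.14].

INTERFACE

Orientations are given as a rotation vector (axis times angle).
In Python, from workcell import read_state, viewer, bot gives the robot as it stands.
- The arm moves only by the tool jog_arm, never from a script. Its argument "increments" is a list that holds one entry, the list of rows, each a list of 7 numbers: the shift along the tool's x, y, z in units of 30 mm (1.0 is 30 mm), then the turn, a rotation vector about the tool's x, y, z in units of 6 degrees (1.0 is 6 degrees), then the opening, from -1 (shut) to 1 (fully open). A call has exactly 5 rows; each row shifts and turns the commanded pose from where the row before left it, along the tool's axes as they then stand; what a row does not reach is not made up. A row lasts 1/12 s, in which the tool goes at most 41.7 mm and 7.16 degrees, less where a joint would pass 70% of its speed; a pose out of reach is approached as far as the arm can. A call is refused whole if a number of a shift passes 1 or a number of a turn 1, either way. A call with a gripper value outside its range is refused whole. The fingers move at their own pace and stop on an object; "force" is the grip in N (left out, the last holds). Time passes only in rows, so rows that do not move let the fingers close, or fill a call up. It gives the time, the measured TCP pose, the force, the opening and the grip force at its end, in the units of the state.
- read_state(): the state, without advancing time (a new reading comes with each control period).
- viewer.read_camera(name): name is "scene" or "top" or "wrist"; returns (picture, depth): 384x512x3 uint8, blue, green, red; 384x512 float32, m along the optical axis (not along the pixel's ray), 0 where there is no reading.
- viewer.camera_params(name): a dict with "fx", "fy", "cx", "cy" (pixels), "R" (3x3) and "t" (3): a world point X has camera coordinates R X + t; the wrist camera has in their place "hand_eye" (4x4, takes a point from camera to tool coordinates, whose origin is the TCP and whose axes are the flange's). Camera axes: x right, y down, z forward; pixel columns grow to the right and rows downward; lengths in m; the calibration is good to about 2 mm. The wrist camera is an equidistant fisheye: a pixel r from the principal point sees the ray r / f radians off the axis. A picture is of the moment at which its call begins: read the wrist's pose just before it. camera_params takes no time and is no camera call.
- bot.finish_job(): hands the job in; it is judged then, once.
The state is a dict: "time": time; "q": joint angles; "joint_vel": joint speeds; "joint_torque": joint torques, N m; "tool_pos": TCP position; "tcp_rot": TCP orientation; "wrist_force": force on the tool from outside, world axes, zero at the start; "torque": the same for the moment, N m; "width": opening from 0.0 (shut) to 1.0 (fully open); "grip_force": force on a finger pad.
Only numpy, scipy, OpenCV 4.12 (cv2) and the standard library are available. Lean on these libraries where they do the work, as an engineer would, in place of code of your own. Each camera call takes 0.05 s, during which the arm holds its last target. There are 200 camera calls.

## Working session

There is one attempt and no reset: what is moved stays moved. The work goes in short steps, Python scripts to look and compute and a tool call to move; the robot and the scene stay as the last step left them, time stands still between calls to the robot, and variables do not carry over. Pictures are saved under pics/ and viewed, at most 10 in all, crops included, and the job is handed in when it is done.

Besides the shell and the picture viewer there is one more tool, called after "Call:" as name(argument=value, ...) on one line, values as JSON. jog_arm: Moves the arm, as the interface text tells. Its arguments: {"type":"object","properties":{"increments":{"type":"array","items":{"type":"array","items":{"type":"array","items":{"type":"number"}}}},"force":{"type":"number"}},"required":["increments"]}

```bash
mkdir -p pics; ls; python3 - <<'E'
from workcell import read_state, viewer, bot
import cv2,numpy as np
s=read_state(); print(s)
for n in("scene","top"):
    p,d=viewer.read_camera(n); cv2.imwrite(f"pics/{n}0.png",p); np.savez(f"{n}0.npz",p=p,d=d); print({k:np.round(v,4).tolist() for k,v in viewer.camera_params(n).items()})
print(viewer.camera_params("wrist"))
E
```

```text
pics
{'time': 0.0, 'q': array([-1.14592662e+00,  2.64775973e-01,  1.60536671e+00,  3.86419553e-05,
        1.27369297e+00, -3.69196266e-02]), 'joint_vel': array([ 1.27193954e-03, -7.25577441e-04, -2.92016300e-06,  2.07453783e-04,
       -1.24181126e-03,  2.10395206e-04]), 'joint_torque': array([ 6.35746183e-04, -5.15116811e+01, -3.67311716e+01, -2.49517552e-04,
        1.29612905e-02, -2.58025989e-05]), 'tool_pos': array([ 0.30051048, -0.60378799,  0.3025504 ]), 'tcp_rot': array([-3.05607576e+00, -7.18426213e-01,  6.21785367e-04]), 'wrist_force': array([ 1.36026392, -0.91184791,  0.20467822]), 'torque': array([ 0.0116538 , -0.02541399, -0.04143359]), 'grip_force': 0.0, 'width': 1.0000338681079122}
{'fx': 414.0357, 'fy': 414.0357, 'cx': 252.5284, 'cy': 191.8348, 'R': [[0.4703, 0.8824, -0.0154], [0.4941, -0.2777, -0.8239], [-0.7313, 0.3798, -0.5666]], 't': [-0.2619, -0.2367, 1.3276]}
{'fx': 488.7752, 'fy': 488.7752, 'cx': 247.1303, 'cy': 184.5086, 'R': [[0.0157, -0.9999, 0.0017], [-0.9963, -0.0158, -0.0845], [0.0845, -0.0003, -0.9964]], 't': [0.0112, 0.564, 1.0734]}
{'fx': 297.3186396354542, 'fy': 297.3186396354542, 'cx': 256.6583562761235, 'cy': 188.9307907651905, 'hand_eye': array([[-5.89275074e-04, -9.63221782e-01, -2.68707000e-01,
         6.75090996e-02],
       [ 9.99999697e-01, -4.31058805e-04, -6.47804729e-04,
         4.29702899e-04],
       [ 5.08151107e-04, -2.68707300e-01,  9.63221744e-01,
        -7.06495953e-02],
       [ 0.00000000e+00,  0.00000000e+00,  0.00000000e+00,
         1.00000000e+00]])}
```

View pics/top0.png

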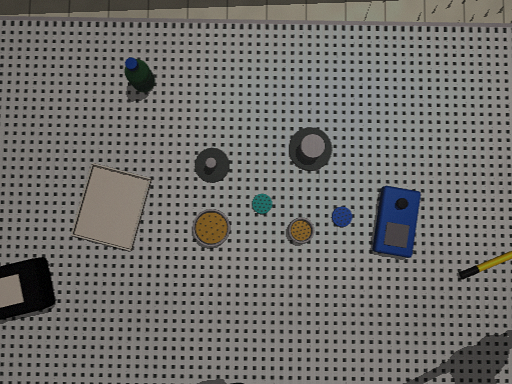

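View pics/scene0.png

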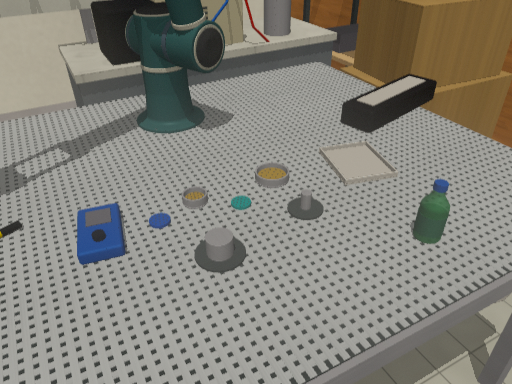

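Top view: small ring with brass disc at (300,231), big ring (211,228), slim post top (211,162) on its dark foot (212,165), wide post (312,147), tray centre (112,208). The scene view agrees: ring (195,198), slim post (306,200), tray (357,163).

```bash
cat > h.py <<'E'
import numpy as np,cv2
from scipy.spatial.transform import Rotation as Rn
from workcell import read_state, viewer, bot
def ray(n,u,v,z,c=None):
    c=c or viewer.camera_params(n); R=np.array(c['R']);t=np.array(c['t'])
    o=-R.T@t; d=R.T@np.array([(u-c['cx'])/c['fx'],(v-c['cy'])/c['fy'],1]); return o+d*(z-o[2])/d[2]
def wray(u,v,z,s):
    c=viewer.camera_params("wrist"); H=np.array(c['hand_eye'])
    x,y=(u-c['cx'])/c['fx'],(v-c['cy'])/c['fy']; th=np.hypot(x,y); k=np.sin(th)/max(th,1e-9)
    d=np.array([x*k,y*k,np.cos(th)]); R=Rn.from_rotvec(s['tcp_rot']).as_matrix()
    o=s['tool_pos']+R@H[:3,3]; d=R@H[:3,:3]@d; return o+d*(z-o[2])/d[2]
def plan(target,yaw_ydir=None):
    s=read_state(); R=Rn.from_rotvec(s['tcp_rot']).as_matrix()
    return np.round(R.T@(np.array(target)-s['tool_pos'])/0.03,2)
def blobs(mask,box):
    m=np.zeros_like(mask); x0,y0,x1,y1=box; m[y0:y1,x0:x1]=mask[y0:y1,x0:x1]
    n,l,st,ce=cv2.connectedComponentsWithStats(m); i=1+np.argmax(st[1:,4]); return (l==i).astype(np.uint8),ce[i],st[i]
E
python3 - <<'E'
from h import *
for n,rb,pb,tb in(("top",(280,212,320,250),(200,152,224,172),(60,155,160,260)),("scene",(175,183,215,212),(296,186,318,212),(310,135,405,190))):
    z=np.load(n+"0.npz");p,d=z['p'],z['d']; h=cv2.cvtColor(p,cv2.COLOR_BGR2HSV)
    m,c,st=blobs(cv2.inRange(h,(10,90,60),(30,255,255)),rb); print(n,"disc",c,st,ray(n,*c,0.0125))
    # post by depth->height
    P=viewer.camera_params(n); R=np.array(P['R']);t=np.array(P['t'])
    v,u=np.mgrid[:384,:512]; X=np.stack([(u-P['cx'])/P['fx']*d,(v-P['cy'])/P['fy']*d,d],-1)-t; W=X@R
    for nm,b,zl,zh in(("post",pb,.042,.052),("foot",(pb[0]-20,pb[1]-15,pb[2]+20,pb[3]+18),.003,.012),("ring",rb,.02,.03)):
        mm=((W[...,2]>zl)&(W[...,2]<zh)).astype(np.uint8); m,c,st=blobs(mm,b); w=W[m>0]; print(nm,c,st,np.median(w[:,2]),w.mean(0),(w.min(0)+w.max(0))/2,np.ptp(w,axis=0))
    m,c,st=blobs(cv2.inRange(h,(0,0,165 if n=="top" else 150),(40,60,255)),tb)
    mm=((W[...,2]>.011)&(W[...,2]<.022)).astype(np.uint8); m2,c2,st2=blobs(mm,tb); w=W[m2>0];
    r=cv2.minAreaRect(w[:,:2].astype(np.float32)); print("tray",c2,st2,r)
E
```

```text
top disc [300.31832797 230.03858521] [291 220  20  21 311] [ 0.46379655 -0.10120456  0.0125    ]
post [210.78823529 162.30588235] [206 157  11  11  85] 0.04678087016121962 [0.60970612 0.10107053 0.04676782] [0.60998616 0.10073912 0.04684897] [0.02199081 0.02240543 0.0084862 ]
foot [211.94004796 164.86810552] [192 147  40  37 834] 0.006578549730907083 [0.60907581 0.10132684 0.00664899] [0.60921133 0.10289007 0.00744532] [0.0829975  0.0892329  0.00888541]
ring [301.53246753 230.07792208] [289 218  26  25 154] 0.024544579554937933 [ 0.46385868 -0.10258079  0.02452582] [ 0.46399834 -0.10238545  0.02479694] [0.05362713 0.05576274 0.00906673]Traceback (most recent call last):
  File "<stdin>", line 10, in <module>
  File "h.py", line 17, in blobs
    n,l,st,ce=cv2.connectedComponentsWithStats(m); i=1+np.argmax(st[1:,4]); return (l==i).astype(np.uint8),ce[i],st[i]
                                                       ~~~~~~~~~^^^^^^^^^^
    return _wrapfunc(a, 'argmax', axis=axis, out=out, **kwds)
    return bound(*args, **kwds)
ValueError: attempt to get argmax of an empty sequence
```

```bash
python3 - <<'E'
from h import *
n="top"; z=np.load("top0.npz");p,d=z['p'],z['d']; g=cv2.cvtColor(p,cv2.COLOR_BGR2GRAY)
print(g[200:204,100:104].mean(), p[208,112])
P=viewer.camera_params(n); R=np.array(P['R']);t=np.array(P['t'])
v,u=np.mgrid[:384,:512]; W=(np.stack([(u-P['cx'])/P['fx']*d,(v-P['cy'])/P['fy']*d,d],-1)-t)@R
mm=((W[...,2]>.0025)&(W[...,2]<.03)).astype(np.uint8)
m,c,st=blobs(mm,(60,155,165,262)); w=W[m>0]; r=cv2.minAreaRect(w[:,:2].astype(np.float32)); print(c,st,np.median(w[:,2]),r)
E
```

```text
130.25 [115 128 136]
[111.49114332 206.48815275] [  68  162   89   91 4347] 0.005395623088204865 ((0.511418342590332, 0.3233720362186432), (0.1740490049123764, 0.19937407970428467), 72.67913055419922)
```

Call:
jog_arm(increments=[[[0, 0, 0, 0, 0, -1, 1], [0, 0, 0, 0, 0, -1, 1], [0, 0, 0, 0, 0, -1, 1], [0, 0, 0, 0, 0, -1, 1], [0, 0, 0, 0, 0, -1, 1]]], force=40)

```text
time: 0.52
tool_pos: [0.3006, -0.604, 0.3031]
tcp_rot: [-2.763, -1.493, -0.0]
wrist_force: [-0.1, 0.4, -0.5]
width: 1.002
grip_force: 0.0
```

Call:
jog_arm(increments=[[[0, 0, 0, 0, 0, -1, 1], [0, 0, 0, 0, 0, -1, 1], [0, 0, 0, 0, 0, -1, 1], [0, 0, 0, 0, 0, -1, 1], [0, 0, 0, 0, 0, -1, 1]]])

```text
time: 0.93
tool_pos: [0.3006, -0.604, 0.3031]
tcp_rot: [-2.283, -2.157, -0.001]
wrist_force: [-0.2, 0.2, 0.3]
width: 1.0
grip_force: 0.0
```

Call:
jog_arm(increments=[[[0, 0, 0, 0, 0, -0.6, 1], [0, 0, 0, 0, 0, 0, 1], [1, 0.3, 0, 0, 0, 0, 1], [1, 0.3, 0, 0, 0, 0, 1], [1, 0.3, 0, 0, 0, 0, 1]]])

```text
time: 1.35
tool_pos: [0.3275, -0.5134, 0.3031]
tcp_rot: [-2.223, -2.218, -0.001]
wrist_force: [0.1, 0.4, 0.2]
width: 1.002
grip_force: 0.0
```

```bash
python3 - <<'E'
from h import *
s=read_state();print(s['tool_pos'],Rn.from_rotvec(s['tcp_rot']).as_matrix().round(3),s['q'],plan([.4645,-.102,.2]))
E
```

```text
[ 0.3274592  -0.51338114  0.303061  ] [[ 0.003  1.    -0.   ]
 [ 1.    -0.003  0.001]
 [ 0.001 -0.    -1.   ]] [-1.04399281e+00  1.41308866e-01  1.75153530e+00  1.82877788e-04
  1.24999867e+00 -1.04151047e+00] [13.72  4.53  3.45]
```

Call:
jog_arm(increments=[[[0.9, 0.3, 0, 0, 0, 0, 1], [0.9, 0.3, 0, 0, 0, 0, 1], [0.9, 0.3, 0, 0, 0, 0, 1], [0.9, 0.3, 0, 0, 0, 0, 1], [0.9, 0.3, 0, 0, 0, 0, 1]]])

```text
time: 1.77
tool_pos: [0.3726, -0.3777, 0.3036]
tcp_rot: [-2.223, -2.22, -0.0]
wrist_force: [1.0, 0.0, -1.1]
width: 1.0
grip_force: 0.0
```

Call:
jog_arm(increments=[[[0.9, 0.3, 0, 0, 0, 0, 1], [0.9, 0.3, 0, 0, 0, 0, 1], [0.9, 0.3, 0, 0, 0, 0, 1], [0.9, 0.3, 0, 0, 0, 0, 1], [0.9, 0.3, 0, 0, 0, 0, 1]]])

```text
time: 2.18
tool_pos: [0.4174, -0.2427, 0.3037]
tcp_rot: [-2.223, -2.22, 0.0]
wrist_force: [0.9, 0.1, -1.3]
width: 1.0
grip_force: 0.0
```

Call:
jog_arm(increments=[[[0.9, 0.3, 0.7, 0, 0, 0, 1], [0.9, 0.3, 0.7, 0, 0, 0, 1], [0.9, 0.3, 0.7, 0, 0, 0, 1], [0.9, 0.3, 0.7, 0, 0, 0, 1], [0, 0, 0.6, 0, 0, 0, 1]]])

```text
time: 2.6
tool_pos: [0.4535, -0.1322, 0.2004]
tcp_rot: [-2.218, -2.222, -0.002]
wrist_force: [0.2, -0.1, -0.1]
width: 0.998
grip_force: 0.0
```

```bash
python3 - <<'E'
from h import *
s=read_state();p,d=viewer.read_camera("wrist"); cv2.imwrite("pics/w1.png",p)
h=cv2.cvtColor(p,cv2.COLOR_BGR2HSV)
m,c,st=blobs(cv2.inRange(h,(10,90,50),(30,255,255)),(0,0,512,384)); print(c,st,wray(*c,.0125,s))
print(s['tool_pos'],plan([.4645,-.102,.12]))
E
```

```text
[270.86256872 150.10494753] [ 245  124   52   53 2001] [ 0.46550341 -0.10103922  0.0125    ]
[ 0.4535439  -0.13221895  0.20041058] [1.03 0.47 2.56]
```

View pics/w1.png

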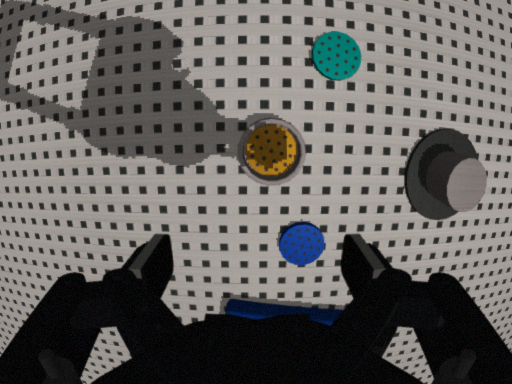

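Wrist view: ring at (271,151), blue look-alike (302,243), fingertips at about (160,240) and (350,240). I check the fingertip reach with the wrist depth.

```bash
cat >> h.py <<'E'
def wcloud(d):
    c=viewer.camera_params("wrist"); H=np.array(c['hand_eye']); v,u=np.mgrid[:384,:512]
    x,y=(u-c['cx'])/c['fx'],(v-c['cy'])/c['fy']; th=np.hypot(x,y); k=np.tan(th)/np.maximum(th,1e-9)
    return np.stack([x*k*d,y*k*d,d],-1)@H[:3,:3].T+H[:3,3]
def tips(d):
    T=wcloud(d); f=(d>0)&(abs(T[...,0])<.03)&(T[...,2]<.095)&(T[...,2]>.03)&(abs(T[...,1])<.065)
    for sg in(-1,1):
        w=T[f&(sg*T[...,1]>0)]
        if len(w): print("tip z",np.percentile(w[:,2],[50,90,99,100]).round(4),"inner y",np.percentile(sg*w[w[:,2]>np.percentile(w[:,2],80)][:,1],[1,50]).round(4),len(w))
E
python3 - <<'E'
from h import *
p,d=viewer.read_camera("wrist"); tips(d)
E
```

```text
tip z [0.0416 0.0535 0.0579 0.059 ] inner y [0.0427 0.0433] 1383
tip z [0.0414 0.053  0.0578 0.0593] inner y [0.0417 0.0423] 1382
```

Call:
jog_arm(increments=[[[0.5, 0.2, 0.5, 0, 0, 0, 1], [0.53, 0.17, 0.5, 0, 0, 0, 1], [0, 0, 0.6, 0, 0, 0, 1], [0, 0, 0.6, 0, 0, 0, 0.6], [0, 0, 0, 0, 0, 0, 0.6]]])

```text
time: 3.12
tool_pos: [0.4625, -0.1052, 0.1338]
tcp_rot: [-2.219, -2.218, 0.004]
wrist_force: [-1.1, -0.5, -1.1]
width: 0.799
grip_force: 0.0
```

```bash
python3 - <<'E'
from h import *
s=read_state();p,d=viewer.read_camera("wrist"); tips(d); cv2.imwrite("pics/w2.png",p); print(s['tool_pos'],s['width'])
h=cv2.cvtColor(p,cv2.COLOR_BGR2HSV)
m,c,st=blobs(cv2.inRange(h,(10,90,50),(30,255,255)),(0,0,512,384)); print(c,st,wray(*c,.0125,s)); print(plan([.4645,-.1015,.09]))
E
```

```text
tip z [0.0445 0.0583 0.0636 0.0645] inner y [0.0344 0.0349] 1477
tip z [0.0445 0.0583 0.0635 0.0649] inner y [0.0333 0.0338] 1469
[ 0.46251867 -0.10524239  0.1337882 ] 0.798898231744628
[262.26537114 202.77062759] [ 229  172   67   63 3139] [ 0.46531127 -0.10087132  0.0125    ]
[0.13 0.05 1.51]
```

View pics/w2.png

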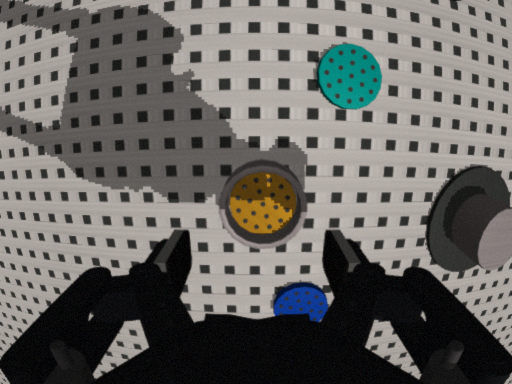

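Ring and disc are at (262,203), centred ahead of the fingers. The tips reach 65 mm at this opening, so the grasp wants TCP z of about 0.071.

Call:
jog_arm(increments=[[[0.12, 0.08, 0.5, 0, 0, 0, 0.7], [0, 0, 0.5, 0, 0, 0, 0.7], [0, 0, 0.4, 0, 0, 0, 0.7], [0, 0, 0.3, 0, 0, 0, 0.7], [0, 0, 0, 0, 0, 0, 0.7]]])

```text
time: 3.58
tool_pos: [0.4664, -0.1021, 0.0846]
tcp_rot: [-2.221, -2.22, 0.001]
wrist_force: [-0.4, 0.9, 0.8]
width: 0.85
grip_force: 0.0
```

```bash
python3 - <<'E'
from h import *
s=read_state();p,d=viewer.read_camera("wrist"); print(s['tool_pos'],s['wrist_force'])
h=cv2.cvtColor(p,cv2.COLOR_BGR2HSV)
m,c,st=blobs(cv2.inRange(h,(10,90,50),(30,255,255)),(0,0,512,384)); print(c,st,wray(*c,.0125,s)); print(plan([.465,-.1015,.071]))
T=wcloud(d); R=Rn.from_rotvec(s['tcp_rot']).as_matrix(); W=T@R.T+s['tool_pos']
f=(abs(W[...,2]-.0245)<.003)&(np.hypot(W[...,0]-.465,W[...,1]+.1015)<.04)&(d>0); w=W[f]; print(len(w),(w.min(0)+w.max(0))/2,np.ptp(w,axis=0))
E
```

```text
[ 0.46642275 -0.10209811  0.08463284] [-0.40956759  0.94507712  0.8119209 ]
[255.88172955 237.33637134] [ 213  200   86   76 4718] [ 0.46545574 -0.10085171  0.0125    ]
[ 0.02 -0.06  0.48]
3227 [ 0.4649642  -0.10099566  0.02450205] [0.0772646  0.05810683 0.00599535]
```

Aligned within 2 mm. Go down the rest, close.

Call:
jog_arm(increments=[[[0.03, -0.04, 0.25, 0, 0, 0, 0.7], [0, 0, 0.23, 0, 0, 0, 0.7], [0, 0, 0, 0, 0, 0, 0.2], [0, 0, 0, 0, 0, 0, 0], [0, 0, 0, 0, 0, 0, 0]]], force=40)

```text
time: 4.05
tool_pos: [0.4654, -0.1007, 0.0704]
tcp_rot: [-2.22, -2.222, 0.0]
wrist_force: [-0.4, -0.1, -2.2]
width: 0.668
grip_force: 42.9
```

Call:
jog_arm(increments=[[[0, 0, 0, 0, 0, 0, 0], [0, 0, 0, 0, 0, 0, 0], [0, 0, 0, 0, 0, 0, 0], [0, 0, 0, 0, 0, 0, 0], [0, 0, 0, 0, 0, 0, 0]]])

```text
time: 4.47
tool_pos: [0.4654, -0.1007, 0.0704]
tcp_rot: [-2.22, -2.222, 0.0]
wrist_force: [0.4, -0.5, -2.0]
width: 0.667
grip_force: 43.0
```

Call:
jog_arm(increments=[[[0, 0, -0.5, 0, 0, 0, 0], [0, 0, -0.8, 0, 0, 0, 0], [0, 0, -0.9, 0, 0, 0, 0], [0, 0, -0.9, 0, 0, 0, 0], [0, 0, -0.5, 0, 0, 0, 0]]])

```text
time: 4.88
tool_pos: [0.4667, -0.101, 0.1814]
tcp_rot: [2.218, 2.22, 0.003]
wrist_force: [0.6, -0.5, -2.5]
width: 0.669
grip_force: 43.7
```

Call:
jog_arm(increments=[[[0.4, 0.3, 0, 0, 0, 0, 0], [0.7, 0.5, 0, 0, 0, 0, 0], [0.8, 0.6, 0, 0, 0, 0, 0], [0.8, 0.6, 0, 0, 0, 0, 0], [0.8, 0.6, 0, 0, 0, 0, 0]]])

```text
time: 5.3
tool_pos: [0.5438, 0.0054, 0.1784]
tcp_rot: [-2.221, -2.222, 0.0]
wrist_force: [1.0, -0.4, -1.9]
width: 0.663
grip_force: 43.8
```

Call:
jog_arm(increments=[[[0.8, 0.6, 0, 0, 0, 0, 0], [0.8, 0.6, 0, 0, 0, 0, 0], [0.5, 0.4, 0, 0, 0, 0, 0], [0.2, 0.1, 0, 0, 0, 0, 0], [0, 0, 0, 0, 0, 0, 0]]])

```text
time: 5.72
tool_pos: [0.5948, 0.0748, 0.1781]
tcp_rot: [-2.218, -2.225, 0.0]
wrist_force: [0.2, 0.1, -2.3]
width: 0.666
grip_force: 43.8
```

```bash
python3 - <<'E'
from h import *
s=read_state();p,d=viewer.read_camera("wrist"); print(s['tool_pos'],s['width'],s['grip_force'],s['wrist_force']); cv2.imwrite("pics/w3.png",p)
T=wcloud(d); R=Rn.from_rotvec(s['tcp_rot']).as_matrix(); W=T@R.T+s['tool_pos']
for nm,lo,hi,r in(("posttop",.042,.05,.03),("foot",.003,.011,.06)):
    f=(W[...,2]>lo)&(W[...,2]<hi)&(np.hypot(W[...,0]-.61,W[...,1]-.101)<r)&(d>0); w=W[f]; print(nm,len(w), *( [(w.min(0)+w.max(0))/2,np.ptp(w,axis=0)] if len(w) else []))
h=cv2.cvtColor(p,cv2.COLOR_BGR2HSV)
m,c,st=blobs(cv2.inRange(h,(10,90,50),(30,255,255)),(0,0,512,384)); print(c,st,np.median(T[m>0],0))
f=(d>0)&(T[...,2]>.03)&(T[...,2]<.075)&(abs(T[...,1])<.024)&(abs(T[...,0])<.05); w=T[f]
print("ring rim in tool",len(w),np.percentile(w,[0,5,50,95,100],axis=0).round(4).tolist())
print(plan([.61,.1015,s['tool_pos'][2]]))
E
```

```text
[0.59480348 0.07475981 0.17813772] 0.666328605513507 43.83406239096075 [ 0.23450959  0.14932312 -2.34025345]
posttop 862 [0.61163549 0.10239097 0.04584348] [0.02325405 0.02296902 0.00611706]
foot 5645 [0.60552685 0.10996885 0.00681386] [0.10198654 0.09001139 0.00754456]
[256.75920626 252.19824461] [ 210  214   94   78 5241] [ 0.00017893 -0.00032924  0.05738827]
ring rim in tool 11020 [[-0.0291, -0.024, 0.0437], [-0.0246, -0.0208, 0.0457], [0.0001, 0.0001, 0.0569], [0.027, 0.0214, 0.0606], [0.0287, 0.024, 0.0688]]
[ 0.93  0.54 -0.01]
```

View pics/w3.png

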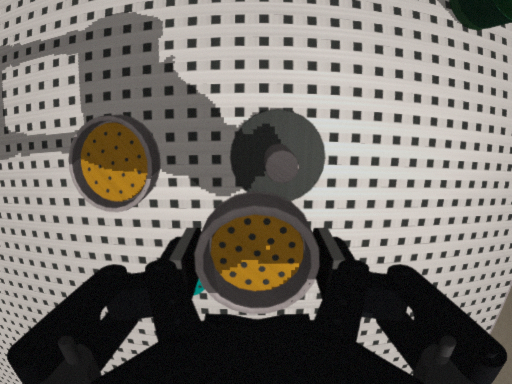

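Wrist view: gripped ring with disc at (257,252), centred and level; slim post top at (281,165) on its foot. Align and descend above it.

Call:
jog_arm(increments=[[[0.45, 0.27, 0, 0, 0, 0, 0], [0.45, 0.27, 0, 0, 0, 0, 0], [0, 0, 0.5, 0, 0, 0, 0], [0, 0, 0.5, 0, 0, 0, 0], [0, 0, 0.4, 0, 0, 0, 0]]])

```text
time: 6.18
tool_pos: [0.6107, 0.1007, 0.1359]
tcp_rot: [2.221, 2.222, 0.0]
wrist_force: [0.0, -0.2, -3.2]
width: 0.669
grip_force: 43.8
```

Call:
jog_arm(increments=[[[0, 0, 0, 0, 0, 0, 0], [0, 0, 0, 0, 0, 0, 0], [0, 0, 0, 0, 0, 0, 0], [0, 0, 0, 0, 0, 0, 0], [0, 0, 0, 0, 0, 0, 0]]])

```text
time: 6.6
tool_pos: [0.6113, 0.1004, 0.1377]
tcp_rot: [2.22, 2.221, 0.003]
wrist_force: [-0.5, -0.4, -1.4]
width: 0.668
grip_force: 43.8
```

Call:
jog_arm(increments=[[[0.04, 0, 0.35, 0, 0, 0, 0], [0, 0, 0.4, 0, 0, 0, 0], [0, 0, 0.4, 0, 0, 0, 0], [0, 0, 0.4, 0, 0, 0, 0], [0, 0, 0.3, 0, 0, 0, 0]]])

```text
time: 7.02
tool_pos: [0.6094, 0.1015, 0.0785]
tcp_rot: [-2.219, -2.221, 0.003]
wrist_force: [-0.4, 0.1, -1.5]
width: 0.667
grip_force: 43.9
```

Call:
jog_arm(increments=[[[0, 0, 0, 0, 0, 0, 0], [0, 0, 0.05, 0, 0, 0, 0], [0, 0, 0.05, 0, 0, 0, 0], [0, 0, 0.03, 0, 0, 0, 0], [0, 0, 0, 0, 0, 0, 0]]])

```text
time: 7.43
tool_pos: [0.6109, 0.1017, 0.0775]
tcp_rot: [2.22, 2.222, 0.001]
wrist_force: [0.1, -1.0, -0.5]
width: 0.666
grip_force: 43.9
```

Call:
jog_arm(increments=[[[0, 0, 0.03, 0, 0, 0, 0], [0, 0, 0.03, 0, 0, 0, 0], [0, 0, 0, 0, 0, 0, 0], [0, 0, 0, 0, 0, 0, 0], [0, 0, 0, 0, 0, 0, 0]]])

```text
time: 7.85
tool_pos: [0.6111, 0.1017, 0.0764]
tcp_rot: [2.22, 2.222, 0.002]
wrist_force: [-2.2, -0.1, 5.0]
width: 0.666
grip_force: 44.5
```

```bash
cat > chk.py <<'E'
from h import *
s=read_state();p,d=viewer.read_camera("wrist"); print(s['tool_pos'],s['width'],s['grip_force'],s['wrist_force'])
T=wcloud(d); R=Rn.from_rotvec(s['tcp_rot']).as_matrix(); W=T@R.T+s['tool_pos']
h=cv2.cvtColor(p,cv2.COLOR_BGR2HSV); m=cv2.inRange(h,(10,90,50),(30,255,255))>0
for nm,f in(("disc",m&(W[...,2]>.035)),("ring",(W[...,2]>.02)&(W[...,2]<.036)&(T[...,0]>-.035))):
    f=f&(d>0)&(np.hypot(W[...,0]-.611,W[...,1]-.102)<.036)&(abs(T[...,1])<.03); w=W[f]
    if len(w): print(nm,len(w),np.percentile(w,[1,50,99],axis=0).round(4).tolist())
    if nm=="disc" and len(w): 
        A=np.c_[w[:,:2],np.ones(len(w))]; print("slope",np.linalg.lstsq(A,w[:,2],rcond=None)[0][:2])
E
python3 chk.py
```

```text
[0.61108769 0.10168845 0.07644431] 0.6659471562951613 44.49962068581954 [-2.22656433 -0.1048734   5.02545923]
disc 7502 [[0.5899, 0.0916, 0.0482], [0.6111, 0.1094, 0.0545], [0.6321, 0.1247, 0.0558]]
slope [ 0.00202224 -0.0482746 ]
ring 3169 [[0.5818, 0.0921, 0.0203], [0.6104, 0.1192, 0.0301], [0.6402, 0.1299, 0.0353]]
```

Call:
jog_arm(increments=[[[0, 0, 0, 0, 0, 0, 0.6], [0, 0, 0, 0, 0, 0, 0.7], [0, 0, 0, 0, 0, 0, 0.7], [0, 0, 0, 0, 0, 0, 0.7], [0, 0, 0, 0, 0, 0, 0.7]]])

```text
time: 8.32
tool_pos: [0.6104, 0.1016, 0.075]
tcp_rot: [-2.22, -2.222, 0.0]
wrist_force: [-0.6, 0.1, -0.3]
width: 0.844
grip_force: 0.0
```

Call:
jog_arm(increments=[[[0, 0, -0.4, 0, 0, 0, 0.7], [0, 0, -0.5, 0, 0, 0, 0.7], [0, 0, -0.37, 0, 0, 0, 0.4], [0, 0, 0, 0, 0, 0, 0.3], [0, 0, 0, 0, 0, 0, 0.3]]])

```text
time: 8.73
tool_pos: [0.6116, 0.1017, 0.115]
tcp_rot: [2.219, 2.221, 0.004]
wrist_force: [0.1, -0.1, -0.6]
width: 0.649
grip_force: 0.0
```

```bash
python3 chk.py;  python3 - <<'E'
from h import *
p,d=viewer.read_camera("wrist"); cv2.imwrite("pics/w4.png",p); tips(np.where(cv2.inRange(cv2.cvtColor(p,cv2.COLOR_BGR2HSV),(10,90,50),(30,255,255))>0,0,d)); print(read_state()['width'])
E
```

```text
[0.61158662 0.10173954 0.11504807] 0.6491027914362013 0.0 [ 0.14503638 -0.08316887 -0.55179209]
disc 5638 [[0.59, 0.0812, 0.0495], [0.611, 0.1048, 0.0545], [0.6321, 0.1247, 0.0559]]
slope [ 0.0008762  -0.02087014]
ring 1551 [[0.5829, 0.0958, 0.0205], [0.6099, 0.1219, 0.0301], [0.6384, 0.13, 0.0317]]
tip z [0.0577 0.0844 0.0931 0.0949] inner y [0.0003 0.0166] 2632
tip z [0.0568 0.0845 0.0936 0.0949] inner y [0.0003 0.0161] 2530
0.649533421467844
```

View pics/w4.png

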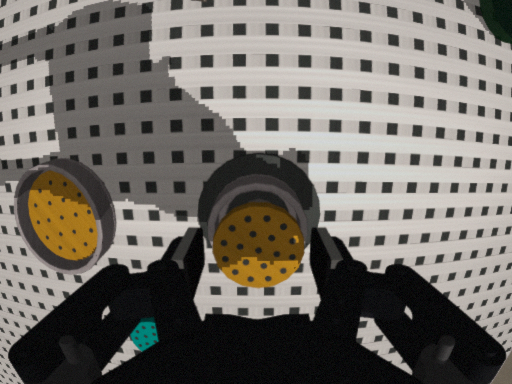

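Wrist view: ring seated around the post on its foot (~(260,200)), disc flat on the post top at (258,245), fingers either side at its height. Grip the disc.

Call:
jog_arm(increments=[[[0.03, 0, 0, 0, 0, 0, 0.15], [0, 0, 0, 0, 0, 0, 0], [0, 0, 0, 0, 0, 0, -0.2], [0, 0, 0, 0, 0, 0, -0.2], [0, 0, 0, 0, 0, 0, -0.2]]], force=30)

```text
time: 9.25
tool_pos: [0.6101, 0.1026, 0.1129]
tcp_rot: [-2.22, -2.222, 0.001]
wrist_force: [-1.7, -0.1, 0.4]
width: 0.518
grip_force: 30.6
```

Call:
jog_arm(increments=[[[0, 0, 0, 0, 0, 0, -0.2], [0, 0, 0, 0, 0, 0, -0.2], [0, 0, 0, 0, 0, 0, -0.2], [0, 0, -0.15, 0, 0, 0, -0.2], [0, 0, -0.2, 0, 0, 0, -0.2]]])

```text
time: 9.67
tool_pos: [0.6099, 0.1024, 0.1234]
tcp_rot: [-2.22, -2.222, 0.002]
wrist_force: [0.3, -1.0, -1.1]
width: 0.524
grip_force: 30.7
```

```bash
python3 chk.py
```

```text
[0.60994528 0.10240066 0.12342034] 0.5238264373683141 30.72323977947235 [ 0.30770634 -1.02718541 -1.07570395]
disc 5735 [[0.5883, 0.0812, 0.0596], [0.6095, 0.1048, 0.065], [0.6304, 0.1246, 0.0664]]
slope [-0.00144905 -0.02272647]
ring 1397 [[0.5833, 0.0993, 0.0203], [0.6112, 0.1219, 0.0301], [0.6383, 0.13, 0.0317]]
```

Call:
jog_arm(increments=[[[0, 0, -0.5, 0, 0, 0, -0.2], [0, 0, -0.6, 0, 0, 0, -0.2], [0, 0, -0.6, 0, 0, 0, -0.2], [0, 0, -0.4, 0, 0, 0, -0.2], [0, 0, 0, 0, 0, 0, -0.2]]])

```text
time: 10.13
tool_pos: [0.6128, 0.1028, 0.191]
tcp_rot: [2.217, 2.219, 0.009]
wrist_force: [0.7, 0.2, 0.0]
width: 0.519
grip_force: 30.9
```

```bash
python3 - <<'E'
from h import *
print(ray("top",111.5,206.5,.008))
s=read_state();p,d=viewer.read_camera("wrist"); T=wcloud(d); W=T@Rn.from_rotvec(s['tcp_rot']).as_matrix().T+s['tool_pos']
f=(W[...,2]>.013)&(W[...,2]<.02)&(d>0)&(W[...,1]>.2)&(W[...,1]<.43)&(abs(W[...,0]-.51)<.13); w=W[f]
print(len(w),cv2.minAreaRect(w[:,:2].astype(np.float32)) if len(w)>5 else '')
z=np.load("top0.npz")['p']; g=z.min(2); print(s['tool_pos'],s['grip_force'],plan([.511,.31,.176]))
E
```

```text
[0.5101852  0.32687549 0.008     ]
957 ((0.49887770414352417, 0.26659348607063293), (0.02710765227675438, 0.17127861082553864), 80.26362609863281)
[0.61283622 0.10282102 0.19104787] 30.875020623207092 [ 6.91 -3.36  0.43]
```

Call:
jog_arm(increments=[[[0.4, -0.18, 0, 0, 0, 0, -0.2], [0.8, -0.36, 0, 0, 0, 0, -0.2], [0.9, -0.41, 0, 0, 0, 0, -0.2], [0.9, -0.41, 0, 0, 0, 0, -0.2], [0.9, -0.41, 0, 0, 0, 0, -0.2]]])

```text
time: 10.6
tool_pos: [0.5552, 0.2206, 0.1849]
tcp_rot: [-2.22, -2.221, 0.004]
wrist_force: [0.0, -0.0, -0.3]
width: 0.52
grip_force: 30.9
```

Call:
jog_arm(increments=[[[0.9, -0.41, 0, 0, 0, 0, -0.2], [0.9, -0.41, 0, 0, 0, 0, -0.2], [0.8, -0.36, 0, 0, 0, 0, -0.2], [0.6, -0.27, 0, 0, 0, 0, -0.2], [0.3, -0.13, 0, 0, 0, 0, -0.2]]])

```text
time: 11.02
tool_pos: [0.5071, 0.3266, 0.185]
tcp_rot: [-2.217, -2.224, 0.004]
wrist_force: [-0.3, -1.0, -1.4]
width: 0.525
grip_force: 30.9
```

```bash
python3 - <<'E'
from h import *
s=read_state();p,d=viewer.read_camera("wrist"); T=wcloud(d); W=T@Rn.from_rotvec(s['tcp_rot']).as_matrix().T+s['tool_pos']
f=(W[...,2]>.012)&(W[...,2]<.02)&(d>0)&(W[...,1]>.2)&(W[...,1]<.46)&(abs(W[...,0]-.51)<.13); w=W[f]
print(len(w),cv2.minAreaRect(w[:,:2].astype(np.float32)) if len(w)>5 else '')
print(s['tool_pos'],s['width'],s['grip_force']); cv2.imwrite("pics/w5.png",p)
E
```

```text
2601 ((0.5127003788948059, 0.3274930417537689), (0.14031322300434113, 0.17039495706558228), 76.08464813232422)
[0.50707738 0.32660017 0.18504875] 0.525087275515472 30.87589144706726
```

View pics/w5.png

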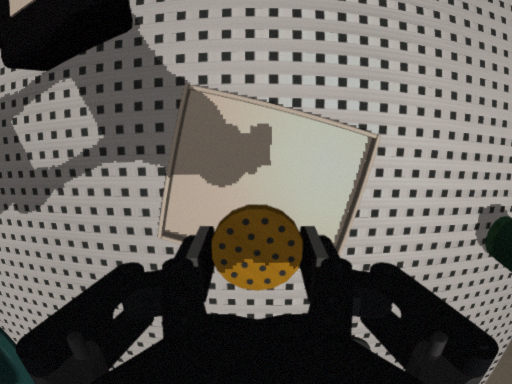

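Wrist view: disc held at (257,247) over the tray (corners near (190,87), (376,135), (163,237)); its measured size is 140 x 170 mm. Lower.

Call:
jog_arm(increments=[[[0.03, 0.19, 0.6, 0, 0, 0, -0.2], [0, 0, 0.9, 0, 0, 0, -0.2], [0, 0, 0.9, 0, 0, 0, -0.2], [0, 0, 0.7, 0, 0, 0, -0.2], [0, 0, 0.3, 0, 0, 0, -0.2]]])

```text
time: 11.48
tool_pos: [0.5131, 0.323, 0.0804]
tcp_rot: [-2.22, -2.221, 0.011]
wrist_force: [-0.3, -0.6, -0.7]
width: 0.525
grip_force: 30.9
```

Call:
jog_arm(increments=[[[0, 0, 0.1, 0, 0, 0, -0.2], [0, 0, 0.06, 0, 0, 0, -0.2], [0, 0, 0, 0, 0, 0, -0.2], [0, 0, 0, 0, 0, 0, -0.2], [0, 0, 0, 0, 0, 0, -0.2]]])

```text
time: 11.9
tool_pos: [0.5166, 0.3259, 0.0818]
tcp_rot: [2.22, 2.222, 0.005]
wrist_force: [-0.1, -0.3, -1.3]
width: 0.519
grip_force: 30.9
```

Call:
jog_arm(increments=[[[0, 0, 0.08, 0, 0, 0, -0.2], [0, 0, 0.08, 0, 0, 0, -0.2], [0, 0, 0.04, 0, 0, 0, -0.2], [0, 0, 0, 0, 0, 0, -0.2], [0, 0, 0, 0, 0, 0, -0.2]]])

```text
time: 12.32
tool_pos: [0.5157, 0.3255, 0.0746]
tcp_rot: [2.22, 2.223, 0.001]
wrist_force: [-0.9, -0.1, 3.1]
width: 0.518
grip_force: 33.2
```

Call:
jog_arm(increments=[[[0, 0, 0.03, 0, 0, 0, -0.2], [0, 0, 0.03, 0, 0, 0, -0.2], [0, 0, 0, 0, 0, 0, -0.2], [0, 0, 0, 0, 0, 0, -0.2], [0, 0, 0, 0, 0, 0, -0.2]]])

```text
time: 12.73
tool_pos: [0.5158, 0.3255, 0.0746]
tcp_rot: [2.22, 2.223, 0.0]
wrist_force: [-5.1, -3.1, 14.6]
width: 0.522
grip_force: 39.3
```

Fingertips touch the tray floor; ease off slightly, then release.

Call:
jog_arm(increments=[[[0, 0, -0.06, 0, 0, 0, -0.2], [0, 0, 0, 0, 0, 0, -0.2], [0, 0, 0, 0, 0, 0, 0.1], [0, 0, 0, 0, 0, 0, 0.3], [0, 0, 0, 0, 0, 0, 0.5]]])

```text
time: 13.15
tool_pos: [0.5152, 0.3252, 0.0735]
tcp_rot: [-2.22, -2.222, 0.001]
wrist_force: [0.7, 0.6, -0.6]
width: 0.748
grip_force: 0.0
```

Call:
jog_arm(increments=[[[0, 0, 0, 0, 0, 0, 0.6], [0, 0, -0.3, 0, 0, 0, 0.6], [0, 0, -0.8, 0, 0, 0, 0.6], [0, 0, -1, 0, 0, 0, 0.6], [0, 0, -1, 0, 0, 0, 0.6]]])

```text
time: 13.57
tool_pos: [0.5147, 0.3249, 0.1675]
tcp_rot: [-2.22, -2.222, 0.004]
wrist_force: [0.2, 0.7, -0.7]
width: 0.802
grip_force: 0.0
```

Call:
jog_arm(increments=[[[-0.5, 0, -0.7, 0, 0, 0, 0.6], [-0.5, 0, 0, 0, 0, 0, 0.6], [0, 0, 0, 0, 0, 0, 0.6], [0, 0, 0, 0, 0, 0, 0.6], [0, 0, 0, 0, 0, 0, 0.6]]])

```text
time: 13.98
tool_pos: [0.5148, 0.2949, 0.1869]
tcp_rot: [-2.22, -2.221, 0.003]
wrist_force: [0.4, -0.5, 0.5]
width: 0.802
grip_force: 0.0
```

```bash
python3 - <<'E'
from h import *
s=read_state();p,d=viewer.read_camera("wrist"); T=wcloud(d); W=T@Rn.from_rotvec(s['tcp_rot']).as_matrix().T+s['tool_pos']
m=(cv2.inRange(cv2.cvtColor(p,cv2.COLOR_BGR2HSV),(10,90,50),(30,255,255))>0)&(d>0)&(abs(W[...,0]-.513)<.06)&(abs(W[...,1]-.327)<.06)
w=W[m]; print(s['tool_pos'],len(w),np.percentile(w,[1,50,99],axis=0).round(4).tolist(),np.linalg.lstsq(np.c_[w[:,:2],np.ones(len(w))],w[:,2],rcond=None)[0])
p2,d2=viewer.read_camera("scene"); cv2.imwrite("pics/fin.png",cv2.resize(np.hstack([p[:,:],p2[100:,150:450].copy() if 0 else p2]),(800,300)))
E
```

```text
[0.51475387 0.29491708 0.18689335] 2101 [[0.4943, 0.3037, 0.0104], [0.5151, 0.3258, 0.0126], [0.5368, 0.3467, 0.0142]] [0.00102501 0.01398449 0.00745748]
```

View pics/fin.png

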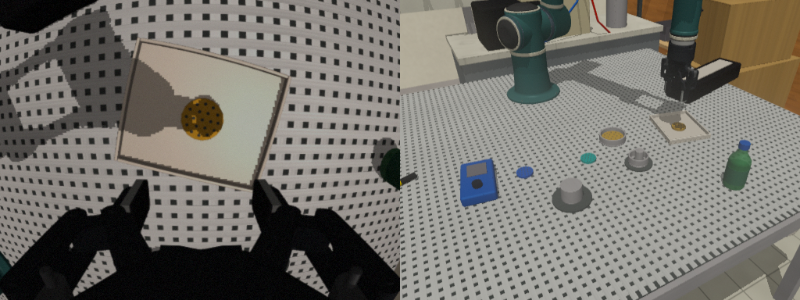

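The disc lies flat in the tray centre (left half, (202,118)), top at 12.6 mm. The ring sits around the slim post (right half, (639,160)). Handing in.

```bash
python3 -c "
from workcell import bot
print(bot.finish_job())"
```

```text
the job is handed in; nothing more can be done
None
```

The job is handed in (no verdict was returned): the last pictures show the disc lying flat near the tray centre, the ring resting around the slim post, and the gripper clear of everything, at about 14 s.

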